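# Pack the teether away: lid on, clamp down

## Robot

A 6-joint arm with a two-finger parallel gripper is mounted at the origin on the work surface. World frame = base frame: x ahead of the robot, y to its left, z up, the work surface at z = 0. Lengths are in m, angles in degrees, forces in N, time in s.
With the tool pointing down it reaches from about 0.35 to 0.775 m from the base axis. Payload 5.5 kg.
Tool frame: the origin (TCP) lies midway between the tips of the shut fingers; the grasp point (between the pads) lies 19 mm behind it; z points along the fingers, y is the line along which they close (so a half turn about z gives the same grasp; the last joint's range is limited). The gripper opens to 85 mm and grips with 20 to 120 N. Pads are 22 mm wide; open, the fingers measure 114 mm over their backs; the gripper's body (76 mm by 85 mm) begins 54 mm behind the grasp point. The pads swing forward as they close: fully open they stand 13 mm farther back than shut.
Start: joints at [65.627, 17.945, 2.641, 74.691, 0, 82.002], TCP at [0.162, 0.552, 0.231] pointing down, gripper open.
Joint ranges: [-158.12, 158.12], [-49.38, 96.58], [-58.88, 72.47], [-126.05, 133.96], [-84.25, 85.87], [-180, 180]. Speed limits (degrees/s): [147.25, 147.25, 180, 180, 180, 180].

## Interface

Orientations are given as a 3x3 rotation matrix whose columns are the frame's x, y, z axes.
In Python, from plant import robot, viewer, ticket gives the robot as it stands.
- The arm moves only by the shell command python3 -m jog 'ROWS' [OPENING]. ROWS is JSON, a list of rows, each an object of numbers: "dx", "dy", "dz": the shift along the tool's x, y, z in cm; "spin": the turn about the tool's z in degrees. A call has 1 to 8 rows; each row shifts and turns the commanded pose from where the row before left it, along the tool's axes as they then stand; what a row does not reach is not made up. A row lasts 1/8 s, in which the tool goes at most 62.5 mm and 10.7 degrees, less where a joint would pass 70% of its speed; a pose out of reach is approached as far as the arm can. A call is refused whole if a number of a shift passes 6.25 or a number of a turn 10.7, either way. A call with a gripper value outside its range is refused whole. OPENING is the opening, from -1 (shut) to 1 (fully open), so that 0 is half open, set as the call begins (- or left out, the last holds). The fingers move at their own pace and stop on an object; the grip force is fixed at half the most. Time passes only in rows, so rows that do not move let the fingers close. It gives the time, the measured TCP pose, the force, the opening and the grip force at its end, in the units of the state.
- robot.observe(): the state, without advancing time (a new reading comes with each control period).
- viewer.snapshot(name): name is "scene" or "top" or "wrist"; returns the picture (400x640x3 uint8, red, green, blue); there is no depth.
- viewer.calibration(name): a dict with "K" (3x3 intrinsics, pixels), "R" (3x3) and "t" (3): a world point X has camera coordinates R X + t. Camera axes: x right, y down, z forward; pixel columns grow to the right and rows downward; lengths in m; the calibration is good to about 2 mm. A picture is of the moment at which its call begins: read the wrist's pose just before it. calibration takes no time and is no camera call; for the wrist camera it gives the pose at the moment of the call.
- ticket.job_done(): hands the job in; it is judged then, once.
The state is a dict: "t": time; "joint_positions": joint angles; "joint_velocities": joint speeds; "joint_efforts": joint torques, N m; "eef_pos": TCP position; "eef_rot": TCP orientation; "ft_force": force on the tool from outside, world axes, zero at the start; "wrist_torque": the same for the moment, N m; "opening": finger opening in m; "gripper_force": force on a finger pad.
Only numpy, scipy, OpenCV 4.12 (cv2) and the standard library are available. Lean on these libraries where they do the work, as an engineer would, in place of code of your own. Each camera call takes 0.05 s, during which the arm holds its last target. There are 200 camera calls.

## Task

Take the sky-blue teether out of the grey basket and lay it inside the white keep-box, put the green lid on the box so that it sits fully down all round, then swing the red-tipped clamp over and press it fully down onto the lid. Leave the other things in the basket and on the shelf where they are.

Things in the scene. Friction and masses are not known exactly. Their poses are not given: they have to be found in the camera images.
- teether: sky-blue silicone teether lying flat in the basket: a ring of 64 mm outside diameter (12 mm thick) with a straight handle; 113 mm long, 12 mm high. Origin: on its underside, about mid-length; its x axis runs from the ring (centre at x = -25 mm) to the free end of the handle (x = +56 mm).
- teether_grip (a point): middle of the teether's handle, 6 mm above its underside; here the handle is 16 mm wide (along y) and 12 mm high.
- keepbox: white open-topped box fixed to the shelf, outside 190 (x) x 130 (y) x 75 mm high, walls and floor 6 mm. Origin: centre of its underside. Its clamp is hinged on a bracket just outside its +x end.
- lid: loose green lid, 220 g: plate 190 (x) x 130 (y) x 8 mm over a locating slab 171 x 111 x 8 mm that drops into the box mouth with 3.5 mm to spare on each side. Total 16 mm without its handle. Starts lying right way up on the shelf, on the slab. Origin: centre of the slab's underside; seated, the origin is 67 mm above the box's underside. Either way round fits.
- lid_grip (a point): grip point on the lid's black upright bar handle, 34 mm above the lid's origin; the bar is 40 mm long (lid x), 14 mm thick (lid y) and stands 30 mm above the plate (16 to 46 mm above the origin).
- clamp (a joint): hinge angle of the clamp, rad: 0 = arm level, lying on the seated lid and pointing to the box's -x; pi/2 = arm upright; more = leaning outwards. It starts open, leaning outwards, and stays where it is left (stiff hinge, about 2 N at the tip).
- clamp_hinge (a point): hinge axis of the clamp (parallel to the box's y), at x = 112 mm, y = 0, z = 88 mm in the box's frame.
- clamp_tip (a point): centre of the upper/outer face of the clamp's red tip, 55 mm from the hinge axis along the arm. The steel arm is 24 mm wide and 10 mm thick, the red tip 26 mm wide and ends 66 mm from the hinge axis.
- basket: low grey plastic basket, fixed, 340 (x) x 260 (y) x 60 mm high, walls and floor 5 mm. Origin: centre of its underside. It lies on one side of the keep-box and the lid on the other, either way round.
- rattle: red plastic rattle lying in the basket, 120 mm long (along its y), 24 mm high. Bystander.
- wood_ring: olive wood ring, 68 mm across, 14 mm high, lying in the basket. Bystander.
- bowl: steel baby bowl in the basket, 90 mm across, 42 mm high; origin under its centre. Bystander.
- jar: small open glass jar in the basket, 54 mm across, 60 mm high, a steel spring clip on its rim up to 78 mm. Bystander.
- cup: yellow plastic cup, 70 mm across, 60 mm high, on the shelf beyond the box. Bystander.
- creampot: white-capped amber pot of cream, 50 mm across, 70 mm high, on the shelf beyond the box. Bystander.
Mind the look-alikes: they are no part of the job. Of the things like the teether, leave any that is orange; of the rest the larger one is meant.

How it is judged:
By the outcome, as a careful person would: the job done as asked, in the order asked, and still so for the second after the job is handed in, with the robot touching nothing.
It also fails if it takes over 72 s, if anything falls off the work surface, if the arm or the gripper's body presses on something with over 40 N, if the wrist force passes 120 N, or if a joint passes its speed limit or range.

## Working session

There is one attempt and no reset: what is moved stays moved. The work goes in short steps, Python scripts to look and compute and a shell command to move; the robot and the scene stay as the last step left them, time stands still between calls to the robot, and variables do not carry over. Pictures are saved under pics/ and viewed, at most 13 in all, crops included, and the job is handed in when it is done.

```bash
mkdir -p pics; ls; python3 - <<'E'
from plant import robot, viewer
import cv2,numpy as np
s=robot.observe();print(s['t'],s['eef_pos'],np.round(s['eef_rot'],3).tolist(),s['opening'])
for n in("scene","top"):
    im=viewer.snapshot(n);cv2.imwrite(f"pics/{n}0.png",im[:,:,::-1])
    c=viewer.calibration(n);print(n,np.round(c['K'],1).tolist(),np.round(c['R'],3).tolist(),np.round(c['t'],3).tolist())
a=cv2.imread("pics/top0.png");
E
```

```text
pics
0.0 [0.1619064  0.55119968 0.23040161] [[-0.959, 0.282, -0.001], [0.282, 0.959, -0.002], [0.0, -0.002, -1.0]] 0.08504604892108261
scene [[431.7, 0.0, 316.3], [0.0, 431.7, 201.2], [0.0, 0.0, 1.0]] [[-0.598, 0.801, 0.013], [0.661, 0.502, -0.557], [-0.453, -0.325, -0.83]] [0.243, -0.33, 1.451]
top [[501.0, 0.0, 318.6], [0.0, 501.0, 201.2], [0.0, 0.0, 1.0]] [[0.005, -1.0, -0.001], [-0.997, -0.005, -0.079], [0.079, 0.002, -0.997]] [0.07, 0.517, 1.418]
```

View pics/top0.png

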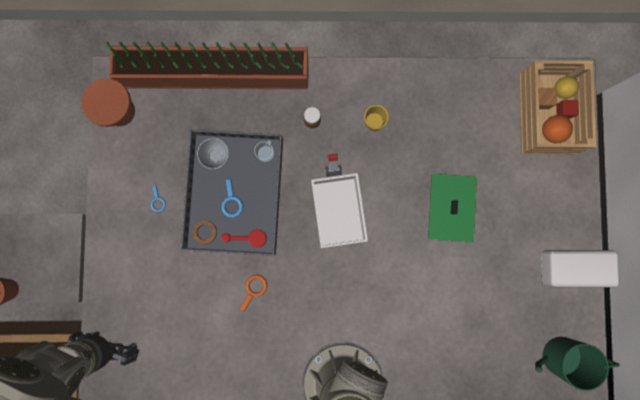

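View pics/scene0.png

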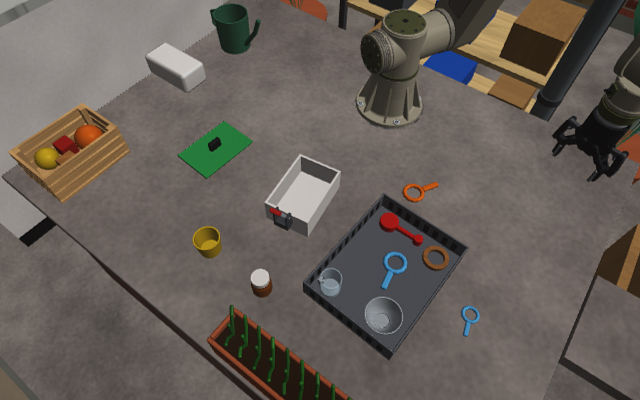

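The top view has x up and y left. The teether (larger blue) is in the basket, with its ring at about (232,206) and handle up to (229,180). The keep-box is at (340,210) with its clamp at (333,160), and the lid is at (453,208). The orange teether and the small blue one are outside the basket.

```bash
cat > h.py <<'E'
from plant import robot, viewer
import cv2,numpy as np
def cast(c,uv,z):
    d=c['R'].T@np.linalg.solve(c['K'],np.array([uv[0],uv[1],1.0])); o=-c['R'].T@c['t']
    return o+d*(z-o[2])/d[2]
def proj(c,X):
    p=c['K']@(c['R']@np.asarray(X,float)+c['t']);return p[:2]/p[2]
def mask(im,lo,hi,roi=None):
    h=cv2.cvtColor(im,cv2.COLOR_BGR2HSV);m=cv2.inRange(h,lo,hi)
    if roi is not None:
        k=np.zeros_like(m);x0,y0,x1,y1=roi;k[y0:y1,x0:x1]=255;m&=k
    return m
def big(m):
    return max(cv2.findContours(m,0,cv2.CHAIN_APPROX_NONE)[0],key=cv2.contourArea)
def snap(n,name):
    c=viewer.calibration(n); c={k:np.array(v) for k,v in c.items()};im=viewer.snapshot(n)[:,:,::-1].copy();cv2.imwrite(f"pics/{name}.png",im);return c,im
def rect(c,k,z):
    P=np.array([cast(c,p,z)[:2] for p in k.reshape(-1,2)],np.float32)
    r=cv2.minAreaRect(P);b=cv2.boxPoints(r);e=b[1]-b[0];f=b[2]-b[1];L=e if np.hypot(*e)>np.hypot(*f) else f
    return np.round(r[0],4),np.round(r[1],4),round(np.degrees(np.arctan2(L[1],L[0]))%180,1)
E
python3 - <<'E'
from h import *
c={k:np.array(v) for k,v in viewer.calibration("top").items()}
im=cv2.imread("pics/top0.png")
m=mask(im,(95,90,100),(115,255,255),(195,170,270,225));k=big(m)
print("teether",rect(c,k,.011),m.sum()//255)
ys,xs=np.nonzero(m);print("top/bottom",cast(c,(xs[ys<190].mean(),ys[ys<190].mean()),.011))
print("lid",rect(c,big(mask(im,(50,100,50),(80,255,255))),.016))
print("lidbar",cast(c,(454,207),.046))
m=mask(im,(0,0,120),(180,45,255),(305,165,375,255));k=big(m)
print("box",rect(c,k,.075),m.sum()//255)
g=mask(im,(0,120,80),(8,255,255),(322,148,345,168));p=np.argwhere(g)[:,::-1].mean(0);print("red",p,[cast(c,p,z) for z in(.12,.15)])
c2={k:np.array(v) for k,v in viewer.calibration("scene").items()};i2=cv2.imread("pics/scene0.png")
g2=mask(i2,(0,120,80),(8,255,255),(262,200,295,225));q=np.argwhere(g2)[:,::-1].mean(0);print("scene red",q)
P=[cc['K']@np.c_[cc['R'],cc['t']] for cc in(c,c2)]
X=cv2.triangulatePoints(P[0],P[1],p.reshape(2,1),q.reshape(2,1)).ravel();print("red3d",X[:3]/X[3])
for n,uv,z in(("jar",(264,151),.06),("bowl",(213,153),.042),("rattle ball",(258,239),.024),("ring",(205,232),.014)):print(n,cast(c,uv,z))
big_=np.hstack([cv2.resize(im[120:270,170:380],None,fx=3.8,fy=3.8,interpolation=2)]);cv2.imwrite("pics/z.png",big_)
E
```

```text
teether (array([0.524 , 0.3195]), array([0.0614, 0.1085]), np.float32(170.7)) 330
top/bottom [0.56570134 0.33363273 0.011     ]
lid (array([ 0.5016, -0.3115]), array([0.1277, 0.186 ]), np.float32(176.1))
lidbar [ 0.50027277 -0.30864358  0.046     ]
box (array([0.4906, 0.0078]), array([0.246 , 0.1773]), np.float32(0.3)) 4376
red [332.125      157.05357143] [array([0.62818449, 0.0369192 , 0.12      ]), array([0.62312891, 0.03767151, 0.15      ])]
scene red [275.17241379 211.29310345]
red3d [0.62485423 0.03734598 0.14009072]
jar [0.65454357 0.22723213 0.06      ]
bowl [0.65129151 0.374591   0.042     ]
rattle ball [0.40755801 0.24485601 0.024     ]
ring [0.42682678 0.39857502 0.014     ]
```

View pics/z.png

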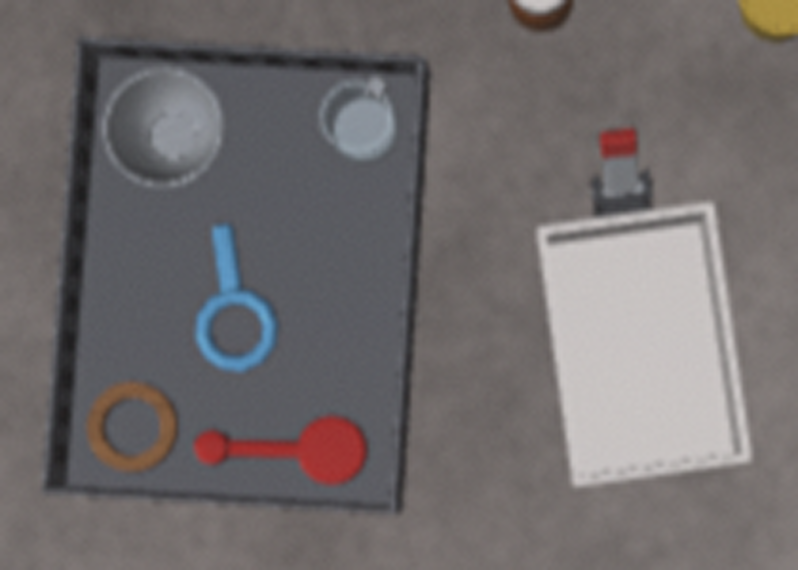

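Zoomed crop (scale 3.8, offset (170,120)): the box rim corners are at (538,228), (715,204), (751,461) and (573,487). The teether ring centre is at (235,330) and its handle end at (222,228). The clamp leans outwards, with its red tip at (619,142).

```bash
python3 - <<'E'
from h import *
c={k:np.array(v) for k,v in viewer.calibration("top").items()}
im=cv2.imread("pics/top0.png")
f=lambda x,y:(170+(x+.5)/3.8-.5,120+(y+.5)/3.8-.5)
b=np.array([cast(c,f(*p),.075) for p in((538,228),(715,204),(751,461),(573,487))])
ctr=b.mean(0);xv=(b[0]+b[1]-b[2]-b[3])/2;print("box",ctr,np.hypot(*xv[:2]),np.degrees(np.arctan2(xv[1],xv[0])),np.hypot(*(b[0]-b[1]+b[3]-b[2])[:2])/2)
a=np.arctan2(xv[1],xv[0]);u=np.array([np.cos(a),np.sin(a)])
print("hinge",ctr[:2]+.112*u)
r=cast(c,f(235,330),.013);e=cast(c,f(222,226),.013);d=(e-r)[:2];L=np.hypot(*d);d/=L
print("ring",r,"end",e,L,np.degrees(np.arctan2(d[1],d[0])),"handle mid",r[:2]+d*(.081-.0245))
m=mask(im,(50,100,50),(80,255,255));P=np.array([cast(c,p,.016)[:2] for p in big(m).reshape(-1,2)])
q=big(m).reshape(-1,2).astype(float)
R=cv2.minAreaRect(big(m));bp=cv2.boxPoints(R);print(bp);w=np.array([cast(c,p,.016)[:2] for p in bp]);print("lid",w.mean(0),w)
E
```

```text
box [0.48768692 0.01593312 0.075     ] 0.1892546482000142 7.941264004146287 0.1301563943130828
hinge [0.59861287 0.0314068 ]
ring [0.50074315 0.3241152  0.013     ] end [0.5801587  0.33553873 0.013     ] 0.08023294719077767 8.185561574151757 handle mid [0.55666754 0.33215965]
[[428.25705 238.74362]
 [431.772   173.7174 ]
 [476.29056 176.12381]
 [472.7756  241.15002]]
lid [ 0.50154356 -0.31175069] [[ 0.41088147 -0.24159393]
 [ 0.59848051 -0.25400725]
 [ 0.59212624 -0.38255985]
 [ 0.40468601 -0.36884172]]
```

```bash
python3 -m jog '[{"dx":-5.5,"dy":-1.25},{"dx":-5.5,"dy":-1.25},{"dx":-5.5,"dy":-1.25},{"dx":-5.5,"dy":-1.25},{"dx":-5.5,"dy":-1.25},{"dx":-5.5,"dy":-1.25},{"dx":-5.5,"dy":-1.25},{"dx":-5.5,"dy":-1.25}]' 1; python3 -m jog '[{"spin":-8},{"spin":-8},{"spin":-8,"dz":4},{"dz":4},{}]'; cat >> h.py <<'E'
def to(p,ang):
    "shift in tool cm to world point p, spin so tool y lies at ang (mod 180), from now"
    s=robot.observe();R=np.array(s['eef_rot']);d=R.T@(np.array(p)-s['eef_pos'])*100
    a=np.degrees(np.arctan2(R[1,1],R[0,1]));sp=-((ang-a+90)%180-90)
    print("t %.2f"%s['t'],"pos",np.round(s['eef_pos'],4),"tool z",np.round(R[:,2],3),"shift",np.round(d,2),"spin",round(sp,1),"F",np.round(s['ft_force'],1),"op",round(s['opening'],4),"j6",np.round(s['joint_positions'],0))
E
python3 - <<'E'
from h import *
to((.5567,.3322,.15),98.2)
c,im=snap("wrist","w1")
m=mask(im,(95,90,80),(115,255,255));k=big(m)
print(cv2.boundingRect(k));print(proj(c,(.5567,.3322,.011)),c['t'])
E
```

```text
t 0.10 pos [0.1619 0.5513 0.2305] tool z [-0.001 -0.001 -1.   ] shift [-44.05  -9.87   8.05] spin -24.6 F [-0.2  0.5  0.2] op 0.0858 j6 [66. 18.  3. 75.  0. 82.]schema error: expected keys dx, dy, dz, spin
schema error: expected keys dx, dy, dz, spin
Traceback (most recent call last):
  File "h.py", line 14, in big
    return max(cv2.findContours(m,0,cv2.CHAIN_APPROX_NONE)[0],key=cv2.contourArea)
ValueError: max() iterable argument is empty
```

View pics/w1.png

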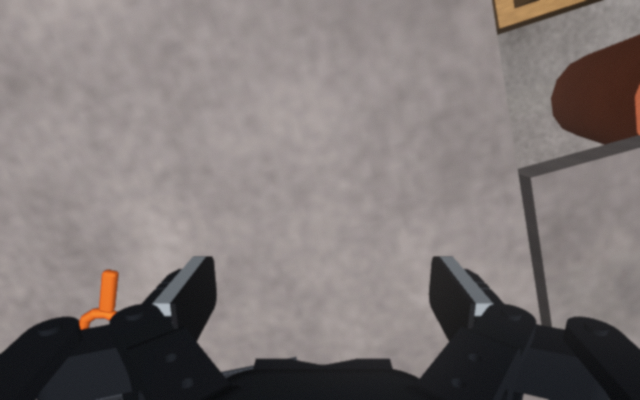

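The move was refused because every key is needed in each row. The arm is still at the start, and the wrist view shows only the shelf and the fingers.

```bash
python3 -m jog '[{"dx":-5.5,"dy":-1.25,"dz":0,"spin":0},{"dx":-5.5,"dy":-1.25,"dz":0,"spin":0},{"dx":-5.5,"dy":-1.25,"dz":0,"spin":0},{"dx":-5.5,"dy":-1.25,"dz":0,"spin":0},{"dx":-5.5,"dy":-1.25,"dz":0,"spin":0},{"dx":-5.5,"dy":-1.25,"dz":0,"spin":0},{"dx":-5.5,"dy":-1.25,"dz":0,"spin":0},{"dx":-5.5,"dy":-1.25,"dz":0,"spin":0}]' 1; python3 -m jog '[{"dx":0,"dy":0,"dz":0,"spin":-8},{"dx":0,"dy":0,"dz":0,"spin":-8},{"dx":0,"dy":0,"dz":4,"spin":-8},{"dx":0,"dy":0,"dz":4,"spin":0},{"dx":0,"dy":0,"dz":0,"spin":0},{"dx":0,"dy":0,"dz":0,"spin":0}]'
python3 - <<'E'
from h import *
to((.5567,.3322,.15),98.2)
c,im=snap("wrist","w2")
m=mask(im,(95,90,80),(115,255,255));k=big(m)
print(cv2.boundingRect(k));print(proj(c,(.5567,.3322,.011)))
E
```

```text
t: 1.15
eef_pos: [0.5574, 0.3306, 0.231]
eef_rot: [[-0.959, 0.282, -0.0], [0.282, 0.959, 0.0], [0.0, -0.0, -1.0]]
ft_force: [0.7, 1.4, 0.5]
opening: 0.0853
gripper_force: 0.0
t: 1.9
eef_pos: [0.5566, 0.332, 0.1525]
eef_rot: [[-0.991, -0.133, 0.001], [-0.133, 0.991, 0.0], [-0.001, 0.0, -1.0]]
ft_force: [-0.7, -0.1, 0.3]
opening: 0.0854
gripper_force: 0.0
t 1.90 pos [0.5566 0.332  0.1525] tool z [ 0.001  0.    -1.   ] shift [-0.02  0.02  0.25] spin -0.6 F [-0.7 -0.1  0.3] op 0.0854 j6 [24. 28.  6. 68.  0. 16.]
(278, 72, 83, 145)
[322.11535046 188.96485494]
```

View pics/w2.png

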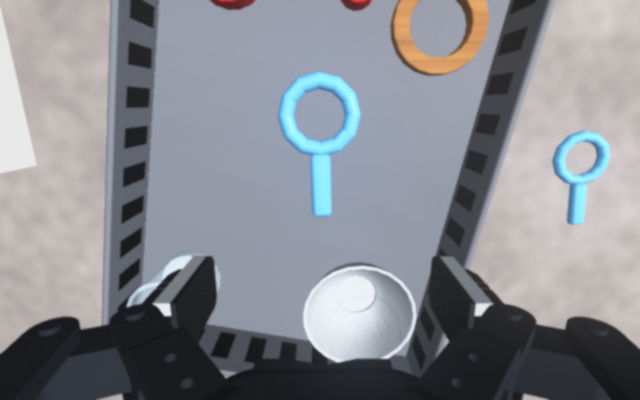

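In the wrist view the handle centre is at about (321,187). I predicted (322,189), and the handle is aligned with the tool. I'm going down to grasp.

```bash
python3 -m jog '[{"dx":0,"dy":0,"dz":5,"spin":0},{"dx":0,"dy":0,"dz":5,"spin":0},{"dx":0,"dy":0,"dz":2.5,"spin":0},{"dx":0,"dy":0,"dz":1.75,"spin":0},{"dx":0,"dy":0,"dz":0,"spin":0},{"dx":0,"dy":0,"dz":0,"spin":0}]' -0.3; python3 -m jog '[{"dx":0,"dy":0,"dz":0,"spin":0},{"dx":0,"dy":0,"dz":0,"spin":0},{"dx":0,"dy":0,"dz":0,"spin":0},{"dx":0,"dy":0,"dz":0,"spin":0}]' -1
```

```text
t: 2.7
eef_pos: [0.5575, 0.3324, 0.0107]
eef_rot: [[-0.991, -0.133, 0.003], [-0.133, 0.991, 0.001], [-0.003, 0.001, -1.0]]
ft_force: [0.1, 0.0, -0.1]
opening: 0.0297
gripper_force: 0.0
t: 3.2
eef_pos: [0.5575, 0.3323, 0.011]
eef_rot: [[-0.991, -0.133, 0.003], [-0.133, 0.991, 0.001], [-0.004, 0.001, -1.0]]
ft_force: [-0.2, -0.9, 6.7]
opening: 0.0138
gripper_force: 58.9
```

```bash
python3 -m jog '[{"dx":0,"dy":0,"dz":-2,"spin":0},{"dx":0,"dy":0,"dz":-4.5,"spin":0},{"dx":0,"dy":0,"dz":-5,"spin":0},{"dx":0,"dy":0,"dz":-4,"spin":0},{"dx":0,"dy":0,"dz":0,"spin":0}]'; python3 -m jog '[{"dx":1.35,"dy":-5.07,"dz":0,"spin":0},{"dx":1.35,"dy":-5.07,"dz":0,"spin":0},{"dx":1.35,"dy":-5.07,"dz":0,"spin":0},{"dx":1.35,"dy":-5.07,"dz":0,"spin":0},{"dx":1.35,"dy":-5.07,"dz":0,"spin":0},{"dx":1.35,"dy":-5.07,"dz":0,"spin":0},{"dx":0,"dy":0,"dz":0,"spin":0},{"dx":0,"dy":0,"dz":0,"spin":0}]'
python3 - <<'E'
from h import *
to((.5174,.0200,.014),97.9)
c,im=snap("wrist","w3")
E
```

```text
t: 3.82
eef_pos: [0.5585, 0.3329, 0.1688]
eef_rot: [[-0.991, -0.133, 0.008], [-0.133, 0.991, 0.004], [-0.008, 0.003, -1.0]]
ft_force: [0.2, 0.4, -1.4]
opening: 0.0134
gripper_force: 58.4
t: 4.82
eef_pos: [0.5157, 0.0195, 0.1631]
eef_rot: [[-0.991, -0.132, -0.001], [-0.132, 0.991, 0.001], [0.001, 0.001, -1.0]]
ft_force: [0.1, 0.7, -0.0]
opening: 0.0138
gripper_force: 58.5
t 4.83 pos [0.5157 0.0195 0.1631] tool z [-0.001  0.001 -1.   ] shift [-1.900e-01  1.000e-02  1.491e+01] spin -0.3 F [ 0.1  0.7 -0. ] op 0.0138 j6 [ -7.  13. -13.  63.   0. -14.]
```

View pics/w3.png

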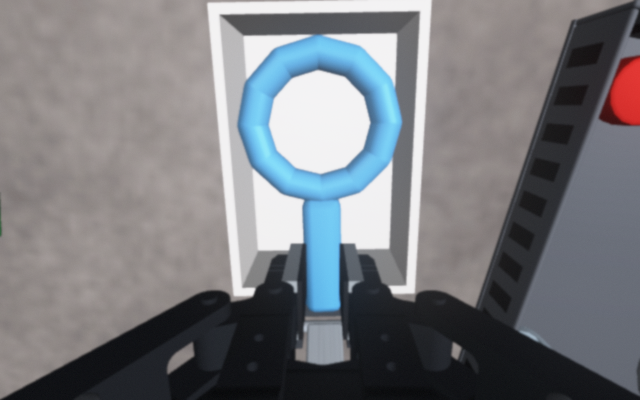

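The teether is held over the box and aligned. The rim corners are at about (208,3), (431,0), (414,293) and (236,297). I'll refine the box pose from these and lower.

```bash
python3 - <<'E'
from h import *
c={k:np.array(v) for k,v in viewer.calibration("wrist").items()}
b=np.array([cast(c,p,.075) for p in((208,3),(431,0),(414,293),(236,297))]);x=(b[2]+b[3]-b[0]-b[1])/2
print(b.mean(0),np.hypot(*x[:2]),np.degrees(np.arctan2(x[1],x[0])),np.linalg.norm(b[0]-b[1]),np.linalg.norm(b[2]-b[3]))
E
python3 -m jog '[{"dx":-0.1,"dy":0,"dz":4,"spin":0},{"dx":0,"dy":0,"dz":4,"spin":0},{"dx":0,"dy":0,"dz":3,"spin":0},{"dx":0,"dy":0,"dz":2,"spin":0},{"dx":0,"dy":0,"dz":1.9,"spin":0},{"dx":0,"dy":0,"dz":0,"spin":0},{"dx":0,"dy":0,"dz":0,"spin":0}]'
python3 -m jog '[{"dx":0,"dy":0,"dz":0,"spin":0},{"dx":0,"dy":0,"dz":0,"spin":0},{"dx":0,"dy":0,"dz":0,"spin":0},{"dx":0,"dy":0,"dz":0,"spin":0}]' -0.4
python3 -m jog '[{"dx":0,"dy":0,"dz":-2,"spin":0},{"dx":0,"dy":0,"dz":-5,"spin":0},{"dx":0,"dy":0,"dz":-6,"spin":0},{"dx":0,"dy":0,"dz":-4,"spin":0},{"dx":0,"dy":0,"dz":0,"spin":0},{"dx":0,"dy":0,"dz":0,"spin":0}]'
python3 - <<'E'
from h import *
to((.5016,-.3118,.13),86.2)
c,im=snap("wrist","w4")
m=mask(im,(95,90,80),(115,255,255));k=big(m);x,y,w,h=cv2.boundingRect(k);print(x,y,w,h,[cast(c,p,.018) for p in((x+w/2,y),(x+w/2,y+h))])
E
```

```text
[0.48686634 0.01671604 0.075     ] 0.18954412371718762 8.675857703920583 0.12906853689322748 0.12783597039289774
t: 5.75
eef_pos: [0.5172, 0.0206, 0.0149]
eef_rot: [[-0.991, -0.134, -0.0], [-0.134, 0.991, 0.0], [0.0, 0.0, -1.0]]
ft_force: [-0.3, 0.3, -0.2]
opening: 0.0135
gripper_force: 58.6
t: 6.25
eef_pos: [0.5172, 0.0195, 0.015]
eef_rot: [[-0.991, -0.133, 0.0], [-0.133, 0.991, 0.0], [-0.0, -0.0, -1.0]]
ft_force: [-0.3, -0.5, 0.3]
opening: 0.0258
gripper_force: 0.0
t: 7.0
eef_pos: [0.5167, 0.0196, 0.1842]
eef_rot: [[-0.991, -0.133, -0.001], [-0.133, 0.991, 0.0], [0.001, 0.0, -1.0]]
ft_force: [-1.0, 0.4, -0.5]
opening: 0.0257
gripper_force: 0.0
t 7.00 pos [0.5167 0.0196 0.1842] tool z [-0.001  0.    -1.   ] shift [  5.89 -32.65   5.41] spin 11.4 F [-1.   0.4 -0.5] op 0.0257 j6 [ -7.  13. -11.  66.   0. -14.]
288 76 72 129 [array([0.42847518, 0.00960978, 0.018     ]), array([0.53673849, 0.02415109, 0.018     ])]
```

```bash
python3 -m jog '[{"dx":1,"dy":-5.45,"dz":0,"spin":0},{"dx":1,"dy":-5.45,"dz":0,"spin":0},{"dx":1,"dy":-5.45,"dz":0,"spin":0},{"dx":1,"dy":-5.45,"dz":0,"spin":0},{"dx":1,"dy":-5.45,"dz":0,"spin":0},{"dx":0.9,"dy":-5.4,"dz":0,"spin":0},{"dx":0,"dy":0,"dz":1,"spin":5.7},{"dx":0,"dy":0,"dz":1,"spin":5.7}]' 0.6
python3 -m jog '[{"dx":0,"dy":0,"dz":0,"spin":0},{"dx":0,"dy":0,"dz":0,"spin":0}]'
python3 - <<'E'
from h import *
to((.5016,-.3118,.13),86.2)
c,im=snap("wrist","w5");m=mask(im,(50,90,40),(85,255,255));k=big(m)
print(cv2.boundingRect(k),rect(c,k,.016),proj(c,(.5016,-.3118,.046)))
E
```

```text
t: 8.05
eef_pos: [0.5007, -0.3123, 0.162]
eef_rot: [[-0.997, 0.071, -0.003], [0.071, 0.997, 0.003], [0.003, 0.003, -1.0]]
ft_force: [-0.3, 0.2, -0.9]
opening: 0.0678
gripper_force: 0.0
t: 8.3
eef_pos: [0.5017, -0.3114, 0.164]
eef_rot: [[-0.998, 0.064, -0.001], [0.064, 0.998, 0.001], [0.001, 0.001, -1.0]]
ft_force: [-0.0, -0.7, -0.0]
opening: 0.0683
gripper_force: 0.0
t 8.30 pos [ 0.5017 -0.3114  0.164 ] tool z [-0.001  0.001 -1.   ] shift [-0.   -0.04  3.4 ] spin 0.1 F [-0.  -0.7 -0. ] op 0.0683 j6 [-40.  21.  -2.  67.   0. -36.]
(236, 64, 168, 223) (array([ 0.4987, -0.3132]), array([0.1282, 0.1871]), np.float32(176.2)) [321.19406492 196.37340828]
```

View pics/w5.png

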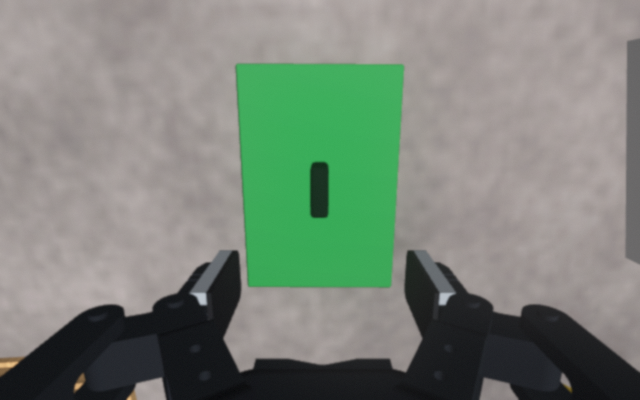

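The bar is at (319,190) on the green plate spanning (236..404, 64..287), so it lies about 3 mm nearer the robot than assumed. I'm correcting that and grasping.

```bash
python3 -m jog '[{"dx":0.27,"dy":-0.12,"dz":4,"spin":0},{"dx":0,"dy":0,"dz":5,"spin":0},{"dx":0,"dy":0,"dz":3,"spin":0},{"dx":0,"dy":0,"dz":1.5,"spin":0},{"dx":0,"dy":0,"dz":0.8,"spin":0},{"dx":0,"dy":0,"dz":0,"spin":0},{"dx":0,"dy":0,"dz":0,"spin":0}]' -0.2; python3 -m jog '[{"dx":0,"dy":0,"dz":0,"spin":0},{"dx":0,"dy":0,"dz":0,"spin":0},{"dx":0,"dy":0,"dz":0,"spin":0},{"dx":0,"dy":0,"dz":0,"spin":0}]' -1
python3 -m jog '[{"dx":0,"dy":0,"dz":-1,"spin":0},{"dx":0,"dy":0,"dz":-3,"spin":0},{"dx":0,"dy":0,"dz":-5,"spin":0},{"dx":0,"dy":0,"dz":-6,"spin":0},{"dx":0,"dy":0,"dz":-3.5,"spin":0},{"dx":0,"dy":0,"dz":0,"spin":0},{"dx":0,"dy":0,"dz":0,"spin":0}]'
python3 - <<'E'
from h import *
to((.487,.0163,.2),98.3)
c,im=snap("wrist","w6");m=mask(im,(50,90,40),(85,255,255));k=big(m)
s=robot.observe();z=s['eef_pos'][2]-.0215+.016
P=np.array([cast(c,p,z) for p in k.reshape(-1,2)])-s['eef_pos'];T=P@np.array(s['eef_rot'])
print(cv2.boundingRect(k));ap=cv2.approxPolyDP(k,8,True).reshape(-1,2);print(ap.tolist());print(np.round((np.array([cast(c,p,z) for p in ap])-s['eef_pos'])@np.array(s['eef_rot']),4))
E
```

```text
t: 9.22
eef_pos: [0.5001, -0.3135, 0.0231]
eef_rot: [[-0.998, 0.066, 0.002], [0.066, 0.998, -0.001], [-0.002, -0.001, -1.0]]
ft_force: [0.5, -0.3, -0.2]
opening: 0.0343
gripper_force: 0.0
t: 9.72
eef_pos: [0.4999, -0.3135, 0.023]
eef_rot: [[-0.998, 0.066, 0.002], [0.066, 0.998, -0.001], [-0.002, -0.001, -1.0]]
ft_force: [-0.3, -0.4, 5.0]
opening: 0.0127
gripper_force: 60.2
t: 10.6
eef_pos: [0.4985, -0.3123, 0.2054]
eef_rot: [[-0.998, 0.066, -0.002], [0.066, 0.998, 0.002], [0.002, 0.001, -1.0]]
ft_force: [-0.6, -0.4, -3.0]
opening: 0.0129
gripper_force: 59.3
t 10.60 pos [ 0.4985 -0.3123  0.2054] tool z [-0.002  0.002 -1.   ] shift [ 3.31 32.71  0.59] spin -12.1 F [-0.6 -0.4 -3. ] op 0.0129 j6 [-40.  20.   2.  72.   0. -36.]
(157, 28, 333, 276)
[[157, 30], [187, 300], [210, 291], [253, 298], [272, 264], [306, 240], [330, 254], [353, 243], [373, 266], [364, 276], [391, 299], [458, 300], [488, 29]]
[[ 0.0935 -0.0626  0.0056]
 [-0.0212 -0.0626  0.0053]
 [-0.0166 -0.0516  0.0053]
 [-0.0202 -0.032   0.0054]
 [-0.0031 -0.0226  0.0054]
 [ 0.0084 -0.0071  0.0055]
 [ 0.0017  0.0035  0.0055]
 [ 0.0069  0.0137  0.0056]
 [-0.0042  0.0229  0.0055]
 [-0.0091  0.019   0.0055]
 [-0.0208  0.0319  0.0055]
 [-0.0214  0.063   0.0056]
 [ 0.0938  0.063   0.0059]]
```

View pics/w6.png

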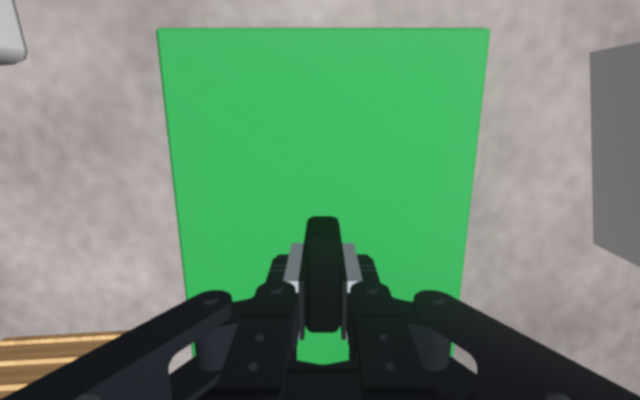

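The lid hangs level and is centred in the gripper; its far edge is at row 29 and spans 157..489. I'm carrying it over the box.

```bash
python3 -m jog '[{"dx":0.6,"dy":4,"dz":0,"spin":0},{"dx":0.55,"dy":5,"dz":0,"spin":0},{"dx":0.55,"dy":5.2,"dz":0,"spin":0},{"dx":0.55,"dy":5.2,"dz":0,"spin":0},{"dx":0.55,"dy":5.2,"dz":0,"spin":0},{"dx":0.5,"dy":5,"dz":0,"spin":-4},{"dx":0,"dy":3,"dz":0,"spin":-4},{"dx":0,"dy":0,"dz":0,"spin":-4}]'
python3 -m jog '[{"dx":0,"dy":0,"dz":0,"spin":0},{"dx":0,"dy":0,"dz":0,"spin":0}]'
python3 - <<'E'
from h import *
to((.4873,.0163,.11),98.3)
E
```

```text
t: 11.65
eef_pos: [0.4839, 0.0172, 0.2047]
eef_rot: [[-0.989, -0.149, -0.004], [-0.149, 0.989, 0.001], [0.004, 0.002, -1.0]]
ft_force: [-0.2, -0.4, -2.7]
opening: 0.013
gripper_force: 59.4
t: 11.9
eef_pos: [0.485, 0.0145, 0.2057]
eef_rot: [[-0.99, -0.141, -0.002], [-0.141, 0.99, 0.0], [0.002, 0.001, -1.0]]
ft_force: [-0.8, -0.4, -3.1]
opening: 0.0129
gripper_force: 59.4
t 11.90 pos [0.485  0.0145 0.2057] tool z [-0.002  0.    -1.   ] shift [-0.27  0.14  9.57] spin -0.2 F [-0.8 -0.4 -3.1] op 0.0129 j6 [ -8.   9. -13.  68.   0. -16.]
```

```bash
python3 -m jog '[{"dx":-0.27,"dy":0.14,"dz":3,"spin":-0.2},{"dx":0,"dy":0,"dz":4,"spin":0},{"dx":0,"dy":0,"dz":2.5,"spin":0},{"dx":0,"dy":0,"dz":0.8,"spin":0},{"dx":0,"dy":0,"dz":0,"spin":0},{"dx":0,"dy":0,"dz":0,"spin":0}]'
python3 - <<'E'
from h import *
to((.4873,.0163,.090),98.3)
c,im=snap("scene","s6");c,im2=snap("wrist","w7")
cv2.imwrite("pics/c7.png",np.hstack([cv2.resize(im[120:270,220:380],None,fx=2.66,fy=2.66),im2[:399,150:520]]))
E
```

```text
t: 12.65
eef_pos: [0.4892, 0.0161, 0.105]
eef_rot: [[-0.989, -0.146, 0.002], [-0.146, 0.989, -0.0], [-0.002, -0.0, -1.0]]
ft_force: [0.1, 0.0, -2.4]
opening: 0.0131
gripper_force: 59.3
t 12.65 pos [0.4892 0.0161 0.105 ] tool z [ 0.002 -0.    -1.   ] shift [0.19 0.04 1.49] spin 0.1 F [ 0.1  0.  -2.4] op 0.0131 j6 [ -8.  13. -23.  54.   0. -16.]
```

View pics/c7.png

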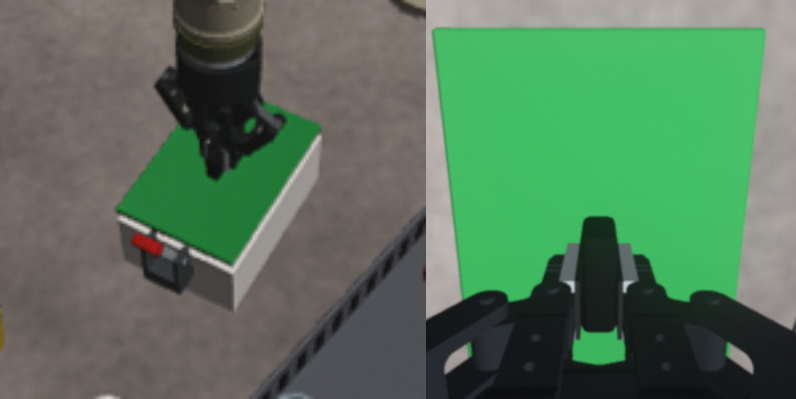

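The lid is right over the box and squared up, with the clamp clear. I'll lower it gently.

```bash
python3 -m jog '[{"dx":0.18,"dy":0.03,"dz":0.4,"spin":0},{"dx":0,"dy":0,"dz":0.4,"spin":0},{"dx":0,"dy":0,"dz":0.3,"spin":0},{"dx":0,"dy":0,"dz":0,"spin":0}]'; python3 -m jog '[{"dx":0,"dy":0,"dz":0.2,"spin":0},{"dx":0,"dy":0,"dz":0.2,"spin":0},{"dx":0,"dy":0,"dz":0,"spin":0},{"dx":0,"dy":0,"dz":0,"spin":0}]'
```

```text
t: 13.25
eef_pos: [0.486, 0.0165, 0.0924]
eef_rot: [[-0.989, -0.147, -0.001], [-0.147, 0.989, 0.0], [0.001, 0.0, -1.0]]
ft_force: [0.4, -0.4, -2.8]
opening: 0.0128
gripper_force: 59.3
t: 13.75
eef_pos: [0.4865, 0.0165, 0.0899]
eef_rot: [[-0.989, -0.147, 0.001], [-0.147, 0.989, -0.0], [-0.001, -0.0, -1.0]]
ft_force: [-2.8, 0.1, 7.5]
opening: 0.0126
gripper_force: 60.7
```

Contact at TCP z 0.090, the expected seated height. I'm releasing and checking.

```bash
python3 -m jog '[{"dx":0,"dy":0,"dz":0,"spin":0},{"dx":0,"dy":0,"dz":0,"spin":0},{"dx":0,"dy":0,"dz":0,"spin":0}]' -0.3; python3 -m jog '[{"dx":0,"dy":0,"dz":-2,"spin":0},{"dx":0,"dy":0,"dz":-5,"spin":0},{"dx":0,"dy":0,"dz":-5,"spin":0},{"dx":0,"dy":0,"dz":-3,"spin":0},{"dx":0,"dy":0,"dz":0,"spin":0},{"dx":0,"dy":0,"dz":0,"spin":0}]'
python3 - <<'E'
from h import *
c,im=snap("wrist","w8");s,i2=snap("scene","s8")
m=mask(im,(50,90,40),(85,255,255));k=big(m)
for z in(.083,):print(cv2.boundingRect(k),rect(c,k,z))
cv2.imwrite("pics/c8.png",np.hstack([cv2.resize(i2[130:250,230:360],None,fx=3,fy=3)[:360],im[:360,120:520]]))
t={k:np.array(v) for k,v in viewer.calibration("top").items()}
print("pot",cast(t,(312,115),.07),"cup",cast(t,(376,116),.06))
to((.657,.041,.24),98.3)
E
```

```text
t: 14.12
eef_pos: [0.4865, 0.0165, 0.0888]
eef_rot: [[-0.989, -0.146, 0.0], [-0.146, 0.989, 0.0], [-0.0, 0.0, -1.0]]
ft_force: [0.4, -0.4, 0.1]
opening: 0.0298
gripper_force: 0.0
t: 14.88
eef_pos: [0.4859, 0.0165, 0.2379]
eef_rot: [[-0.989, -0.146, -0.001], [-0.146, 0.989, 0.0], [0.001, 0.0, -1.0]]
ft_force: [-0.0, -0.6, -0.5]
opening: 0.0299
gripper_force: 0.0
(241, 68, 163, 219) (array([0.4861, 0.017 ]), array([0.1885, 0.128 ]), np.float32(8.4))
pot [0.7557219 0.0925997 0.07     ] cup [ 0.75628039 -0.0883735   0.06      ]
t 14.97 pos [0.4854 0.0166 0.2372] tool z [-0.003  0.    -1.   ] shift [-17.33  -0.1   -0.32] spin 0.1 F [ 0.2 -0.5  0.3] op 0.0296 j6 [ -8.   8.  -9.  73.   0. -16.]
```

View pics/c8.png

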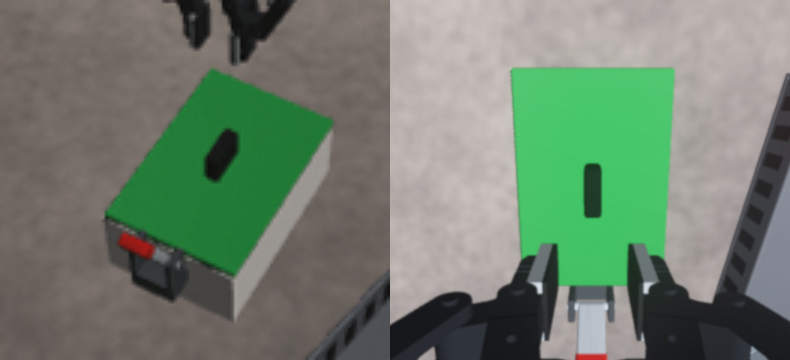

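The lid sits flush: the plate covers the box evenly, and its measured size matches at seated height. Next is the clamp: shut the fingers, go past the tip, and descend beyond it.

```bash
python3 -m jog '[{"dx":-5.2,"dy":0,"dz":0,"spin":0},{"dx":-5.2,"dy":0,"dz":0,"spin":0},{"dx":-5,"dy":-0.1,"dz":0,"spin":0},{"dx":-2,"dy":0,"dz":0,"spin":0},{"dx":0,"dy":0,"dz":0,"spin":0},{"dx":0,"dy":0,"dz":0,"spin":0}]' -1
python3 -m jog '[{"dx":0,"dy":0,"dz":4,"spin":0},{"dx":0,"dy":0,"dz":4,"spin":0},{"dx":0,"dy":0,"dz":3,"spin":0},{"dx":0,"dy":0,"dz":1,"spin":0},{"dx":0,"dy":0,"dz":0,"spin":0},{"dx":0,"dy":0,"dz":0,"spin":0}]'
python3 - <<'E'
from h import *
to((.5979,.0325,.088),98.3)
c,im=snap("scene","s9");cv2.imwrite("pics/c9.png",cv2.resize(im[110:290,210:390],None,fx=3,fy=3))
E
```

```text
t: 15.72
eef_pos: [0.6574, 0.041, 0.2377]
eef_rot: [[-0.989, -0.147, -0.003], [-0.147, 0.989, 0.0], [0.003, 0.001, -1.0]]
ft_force: [0.0, 0.3, 0.9]
opening: -0.0002
gripper_force: 0.0
t: 16.48
eef_pos: [0.6594, 0.0409, 0.1207]
eef_rot: [[-0.989, -0.146, 0.003], [-0.146, 0.989, -0.0], [-0.003, -0.0, -1.0]]
ft_force: [0.4, -1.0, -0.0]
opening: -0.0001
gripper_force: 0.0
t 16.48 pos [0.6594 0.0409 0.1207] tool z [ 0.003 -0.    -1.   ] shift [6.22 0.07 3.25] spin 0.1 F [ 0.4 -1.  -0. ] op -0.0001 j6 [ -3.  30.   5.  65.   0. -12.]
```

View pics/c9.png

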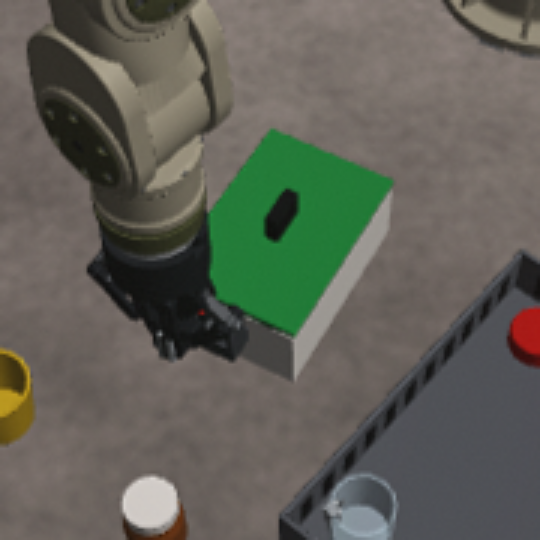

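The gripper is just outside the red tip, clear of the pot and cup. I'm sweeping inward.

```bash
python3 -m jog '[{"dx":1,"dy":0,"dz":0,"spin":0},{"dx":1,"dy":0,"dz":0,"spin":0},{"dx":1,"dy":0,"dz":0,"spin":0},{"dx":1,"dy":0,"dz":-0.4,"spin":0},{"dx":1,"dy":0,"dz":-0.4,"spin":0},{"dx":1,"dy":0,"dz":-0.2,"spin":0},{"dx":0,"dy":0,"dz":0,"spin":0}]'
python3 -m jog '[{"dx":1,"dy":0,"dz":0,"spin":0},{"dx":1,"dy":0,"dz":0,"spin":0},{"dx":1,"dy":0,"dz":0,"spin":0},{"dx":1,"dy":0,"dz":0,"spin":0},{"dx":0.5,"dy":0,"dz":0,"spin":0},{"dx":0,"dy":0,"dz":0,"spin":0}]'
python3 - <<'E'
from h import *
to((.487+.044*.989,.0165+.044*.146,.098),98.3)
c,im=snap("scene","s10");cv2.imwrite("pics/c10.png",cv2.resize(im[110:290,210:390],None,fx=3,fy=3))
E
```

```text
t: 17.4
eef_pos: [0.5982, 0.0321, 0.129]
eef_rot: [[-0.989, -0.146, -0.001], [-0.146, 0.989, -0.0], [0.001, 0.0, -1.0]]
ft_force: [0.2, 0.4, 0.5]
opening: -0.0002
gripper_force: 0.0
t: 18.15
eef_pos: [0.5539, 0.0255, 0.1288]
eef_rot: [[-0.989, -0.146, -0.001], [-0.146, 0.989, 0.0], [0.001, 0.0, -1.0]]
ft_force: [0.5, -0.0, 0.2]
opening: 0.0002
gripper_force: 0.0
t 18.15 pos [0.5539 0.0255 0.1288] tool z [-0.001  0.    -1.   ] shift [2.35 0.08 3.08] spin 0.1 F [ 0.5 -0.   0.2] op 0.0002 j6 [ -6.  19. -11.  60.  -0. -14.]
```

View pics/c10.png

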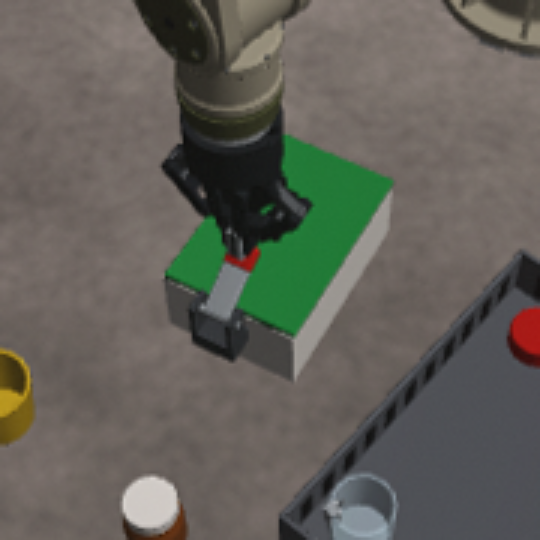

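The clamp has swung over past vertical, with the red tip under the fingers at crop (240,258). Now I press down.

```bash
python3 -m jog '[{"dx":0,"dy":0,"dz":0.6,"spin":0},{"dx":0.2,"dy":0,"dz":0.6,"spin":0},{"dx":0.3,"dy":0,"dz":0.6,"spin":0},{"dx":0.3,"dy":0,"dz":0.6,"spin":0},{"dx":0.2,"dy":0,"dz":0.5,"spin":0},{"dx":0,"dy":0,"dz":0.3,"spin":0},{"dx":0,"dy":0,"dz":0,"spin":0}]'; python3 -m jog '[{"dx":0,"dy":0,"dz":0.25,"spin":0},{"dx":0,"dy":0,"dz":0,"spin":0},{"dx":0,"dy":0,"dz":0,"spin":0}]'
```

```text
t: 19.08
eef_pos: [0.5443, 0.0242, 0.0964]
eef_rot: [[-0.989, -0.146, -0.001], [-0.146, 0.989, 0.0], [0.001, 0.0, -1.0]]
ft_force: [-0.7, -0.8, 0.5]
opening: 0.0003
gripper_force: 0.0
t: 19.45
eef_pos: [0.5448, 0.0241, 0.095]
eef_rot: [[-0.989, -0.147, 0.0], [-0.147, 0.989, -0.0], [-0.0, -0.0, -1.0]]
ft_force: [-2.4, -0.9, 5.6]
opening: 0.0002
gripper_force: 2.8
```

```bash
python3 -m jog '[{"dx":0,"dy":0,"dz":0.15,"spin":0},{"dx":0,"dy":0,"dz":0,"spin":0},{"dx":0,"dy":0,"dz":0,"spin":0}]'; python3 -m jog '[{"dx":0,"dy":0,"dz":0.15,"spin":0},{"dx":0,"dy":0,"dz":0,"spin":0},{"dx":0,"dy":0,"dz":0,"spin":0}]'
```

```text
t: 19.82
eef_pos: [0.5449, 0.0241, 0.095]
eef_rot: [[-0.989, -0.147, 0.001], [-0.147, 0.989, -0.0], [-0.001, -0.0, -1.0]]
ft_force: [-5.5, 0.1, 15.1]
opening: 0.0002
gripper_force: 7.7
t: 20.2
eef_pos: [0.5449, 0.0241, 0.0949]
eef_rot: [[-0.989, -0.147, 0.002], [-0.147, 0.989, -0.0], [-0.002, -0.001, -1.0]]
ft_force: [-9.5, 0.7, 24.6]
opening: 0.0001
gripper_force: 12.6
```

The press is on a hard stop: z stays at 0.095 while the force rises to 25 N. I'm retreating and checking.

```bash
python3 -m jog '[{"dx":0,"dy":0,"dz":-1,"spin":0},{"dx":0,"dy":0,"dz":-4,"spin":0},{"dx":0,"dy":0,"dz":-5,"spin":0},{"dx":5,"dy":0,"dz":-4,"spin":0},{"dx":5,"dy":0,"dz":-2,"spin":0},{"dx":3,"dy":0,"dz":0,"spin":0},{"dx":0,"dy":0,"dz":0,"spin":0},{"dx":0,"dy":0,"dz":0,"spin":0}]'
python3 - <<'E'
from h import *
c,a=snap("scene","s11");t,b=snap("top","t11")
cv2.imwrite("pics/c11.png",np.hstack([cv2.resize(a[140:260,230:360],None,fx=3,fy=3),cv2.resize(b[130:250,180:380],None,fx=2,fy=3)]))
C=lambda bx,z:(.4865+bx*.989,.0165+bx*.146,z)
# red tip: compare with level pose
for n,cc,im,roi in(("scene",c,a,(250,150,330,240)),("top",t,b,(315,150,365,215))):
    m=mask(im,(0,130,80),(8,255,255),roi);print(n,np.argwhere(m)[:,::-1].mean(0) if m.any() else None,"level:",proj(cc,C(.056,.093)))
E
```

```text
t: 21.2
eef_pos: [0.4181, 0.0052, 0.2504]
eef_rot: [[-0.989, -0.146, 0.001], [-0.146, 0.989, 0.0], [-0.001, -0.0, -1.0]]
ft_force: [-0.7, -0.7, 0.8]
opening: 0.0001
gripper_force: 0.0
scene [292.703125 197.8125  ] level: [293.15384608 197.10026395]
top [336.18333333 189.16666667] level: [336.25614141 190.00724271]
```

View pics/c11.png

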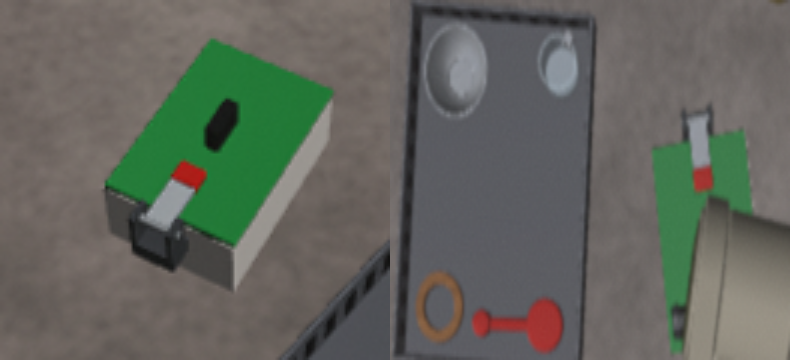

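The lid is flush and the clamp lies level on it: the red tip is within 1 px of its predicted level position in both views. The other things in the basket haven't moved. Handing in.

```bash
python3 -c "
from plant import ticket
print(ticket.job_done())"
```

```text
the job is handed in; nothing more can be done
None
```

I handed the job in at about 21 s: the teether is in the keep-box, the lid is fully seated, and the clamp is pressed down level on it; the hand-in returned no verdict.

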